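# Release a spring balance and load it down to its stop

### The arm

A 7-joint arm with a two-finger parallel gripper is mounted at the origin on the work surface. World frame = base frame: x ahead of the robot, y to its left, z up, the work surface at z = 0. Lengths are in m, angles in rad, forces in N, time in s.
With the tool pointing down it reaches from about 0.35 to 0.775 m from the base axis. Payload 3.1 kg.
Tool frame: the origin (TCP) lies between the finger pads; the fingertips stand 8 mm ahead of it and the grasp point (between the pads) lies 11 mm behind it; x points along the fingers, y is the direction in which the jaws open and shut, and the axes are right-handed (so a half turn about x gives the same grasp; the last joint's range is limited). The gripper opens to 85 mm and grips with 20 to 120 N. Pads are 22 mm wide; open, the fingers measure 114 mm over their backs; the gripper's body (76 mm by 85 mm) begins 54 mm behind the grasp point. The pads swing forward as they close: fully open they stand 13 mm farther back than shut.
Start: joints at [1.187, 0.311, 0.014, 1.512, -0.004, 1.319, -0.027], TCP at [0.184, -0.518, 0.239] pointing down, gripper open.
Joint ranges: [-2.7, 2.7], [-0.3, 1.91], [-1.27, 1.3], [0.12, 2.57], [-1.44, 4.58], [0.2, 2.03], [-3.05, 3.05]. Speed limits (rad/s): [2.79, 2.79, 3.14, 3.14, 3.14, 3.14, 3.14].

### API

Orientations are given as a unit quaternion [x, y, z, w].
In Python, from plant import manip, solver, imaging gives the robot as it stands. The module is installed in compiled form; this text tells all that it offers. Calls block until the motion is done:
- manip.reach(position, orientation): joint-space move of the TCP to a pose.
- manip.line_to(position, velocity=0.15, ori=None): straight line of the TCP; ori=None keeps the orientation; velocity is the mean speed in m/s.
- manip.movej(angles): joint-space move.
- manip.open_jaws() and manip.gripper_close(): open the fingers fully, or close them until they stop; the grip force is fixed at half the most.
- manip.wait(seconds).
- solver.ik(position, orientation): joint angles nearest the present ones, or None.
- imaging.capture(name): name is "scene" or "top" or "wrist"; returns the picture (480x640x3 uint8, blue, green, red); there is no depth.
- imaging.get_calibration(name): a dict with "vertical_fov" (degrees; the focal length in pixels is half the picture's height over the tangent of half this angle, whatever the lens; pixels are square), "cx", "cy" (the principal point, pixels), "position" and "rotation" of the camera in the world; the wrist camera has in their place "T_tool_cam" (4x4, takes a point from camera to tool coordinates, whose origin is the TCP and whose axes are the tool frame's). Camera axes: x right, y down, z forward; pixel columns grow to the right and rows downward; lengths in m; the calibration is good to about 2 mm. A picture is of the moment at which its call begins: read the wrist's pose just before it. get_calibration takes no time and is no camera call.
A pose or a line that the arm cannot do raises manip.Unreachable and nothing moves.
- manip.sign_off(): hands the job in, once; it reports no verdict.
Readings, each from a call of its own:
- manip.current_time(): time.
- manip.current_joint_positions(): joint angles.
- manip.current_joint_velocities(): joint speeds.
- manip.current_joint_torque(): joint torques, N m.
- manip.current_ee_pos(): TCP position.
- manip.current_tool_rot(): TCP orientation.
- manip.current_force(): force on the tool from outside, world axes, zero at the start.
- manip.current_moment(): the same for the moment, N m.
- manip.current_finger_gap(): finger opening in m.
Only numpy, scipy, OpenCV 4.12 (cv2) and the standard library are available. Lean on these libraries where they do the work, as an engineer would, in place of code of your own. Each camera call takes 0.05 s, during which the arm holds its last target.

### The job

Get the spring balance ready: unscrew its clamp knob all the way so that the pan springs up, then tip scoops of steel balls into the pan, as many scoops as it takes, until the pan rests on its stop. Every ball must end in the pan or still in a scoop, and all three scoops must end standing upright in their tray; don't disturb the bottle, flask and beaker.

Things in the scene. Friction and masses are not known exactly. Their poses are not given: they have to be found in the camera images.
- balance: Fixed spring balance on a grey base 150 x 225 x 8 mm. Origin: on the bench under the pan's centre; y points from the pan to the upright column, z up. The column's axis is 108 mm from the pan centre along +y; its top plate, 64 (x) x 50 (y) mm, has its upper face 118 mm above the bench and carries the clamp knob. A 20 mm high rubber-topped stop stands under the pan.
- pan (a joint): Height in m of the square steel pan above its stop: 0 = resting on the stop, 0.018 = top of its travel. It hangs on springs in the column. The clamp screw holds it down near 0 at the start; freed and empty it rides at the top. Five balls leave it about 4 mm off the stop; six or more rest it on the stop.
- pan_floor (a point): Centre of the pan's inner floor; moves with the pan, axes parallel to the balance's. Pan 130 x 130 mm outside, walls and floor 4 mm, rim 46 mm above this point (70 mm above the bench when on the stop, 88 mm at the top of its travel). A bracket joins its +y wall to the column.
- clamp (a joint): Turn of the clamp knob in rad: 0 = screwed fully down, 3.0 = fully unscrewed (end stop); grows anticlockwise seen from above. Knob and brass stem rise 8 mm per rad; the stem's foot bears on the pan's bracket and the pan follows it up to its own top (18 mm, 2.25 rad). Stays where it is left; turns with under 0.1 N m.
- clamp_grip (a point): Grip point of the clamp knob: a black bar 62 mm long (along this point's x axis), 14 mm thick (y), 26 mm tall (z); on the turning axis, 11 mm below the bar's top. Screwed down, it is 147 mm above the bench and the bar's underside 14 mm above the column's top plate; it rises 8 mm per rad.
- tray: Fixed flat aluminium tray 220 mm (x) by 430 mm (y), rim 14 mm high and 4 mm thick, floor 4 mm. Origin: centre of its underside, on the bench. The three scoops start in it, side by side along its y axis.
- scoop1: Loose white scoop 138 mm long (x), trough 42 wide (y) on a sole 68 wide, 0.18 kg, 0 to 3 balls inside. Origin: centre of its underside. Walls 3, 34 high; back closed (x = 68); floor 4 mm, flat to x = -29, then ramping up 25 degrees to an open spout at -x (lip x = -70, z = 23): balls roll out tipped spout-down over 30 degrees. Black handle bar: x = -25 to 68, 14 thick, z = 60 to 82, joined at the back.
- scoop1_grip (a point): Point in the middle of that scoop's handle bar, above its balance point: 6, 0, 71 mm in the scoop's frame; axes parallel to the scoop's.
- scoop2: Loose white scoop 138 mm long (x), trough 42 wide (y) on a sole 68 wide, 0.18 kg, 0 to 3 balls inside. Origin: centre of its underside. Walls 3, 34 high; back closed (x = 68); floor 4 mm, flat to x = -29, then ramping up 25 degrees to an open spout at -x (lip x = -70, z = 23): balls roll out tipped spout-down over 30 degrees. Black handle bar: x = -25 to 68, 14 thick, z = 60 to 82, joined at the back.
- scoop2_grip (a point): Point in the middle of that scoop's handle bar, above its balance point: 6, 0, 71 mm in the scoop's frame; axes parallel to the scoop's.
- scoop3: Loose white scoop 138 mm long (x), trough 42 wide (y) on a sole 68 wide, 0.18 kg, 0 to 3 balls inside. Origin: centre of its underside. Walls 3, 34 high; back closed (x = 68); floor 4 mm, flat to x = -29, then ramping up 25 degrees to an open spout at -x (lip x = -70, z = 23): balls roll out tipped spout-down over 30 degrees. Black handle bar: x = -25 to 68, 14 thick, z = 60 to 82, joined at the back.
- scoop3_grip (a point): Point in the middle of that scoop's handle bar, above its balance point: 6, 0, 71 mm in the scoop's frame; axes parallel to the scoop's.
- ball1: Loose steel ball, 28 mm across, 90 g; origin at its centre. Starts in a scoop; not all nine balls are present.
- ball2: Loose steel ball, 28 mm across, 90 g; origin at its centre. Starts in a scoop; not all nine balls are present.
- ball3: Loose steel ball, 28 mm across, 90 g; origin at its centre. Starts in a scoop; not all nine balls are present.
- ball4: Loose steel ball, 28 mm across, 90 g; origin at its centre. Starts in a scoop; not all nine balls are present.
- ball5: Loose steel ball, 28 mm across, 90 g; origin at its centre. Starts in a scoop; not all nine balls are present.
- ball6: Loose steel ball, 28 mm across, 90 g; origin at its centre. Starts in a scoop; not all nine balls are present.
- ball7: Loose steel ball, 28 mm across, 90 g; origin at its centre. Starts in a scoop; not all nine balls are present.
- ball8: Loose steel ball, 28 mm across, 90 g; origin at its centre. Starts in a scoop; not all nine balls are present.
- ball9: Loose steel ball, 28 mm across, 90 g; origin at its centre. Starts in a scoop; not all nine balls are present.
- bottle: Bystander: amber bottle 58 mm across, 130 mm tall; origin: centre of its underside.
- flask: Bystander: conical flask 80 mm across, 118 mm tall; origin: centre of its underside.
- beaker: Bystander: beaker 66 mm across, 85 mm tall; origin: centre of its underside.

How it is judged:
By the outcome, as a careful person would: the job done as asked, in the order asked, and still so for the second after the job is handed in, with the robot touching nothing.
Of ball1, ball2, ball3, ball4, ball5, ball6, ball7, ball8, ball9 only 6 to 9 are there at a start; the rules pass over those that are not, and their reading is None.
At some moment in a run one of scoop1, scoop2, scoop3 may be knocked a few centimetres aside while the robot is not near it.
It also fails if it takes over 210 s, if anything falls off the work surface, if the arm or the gripper's body presses on something with over 40 N, if the wrist force passes 120 N, or if a joint passes its speed limit or range.

## Working session

There is one attempt and no reset: what is moved stays moved. The work goes in short steps, each a Python script; the robot and the scene stay as the last script left them, time stands still between calls to the robot, and variables do not carry over. Pictures are saved under pics/ and viewed, and the job is handed in when it is done.

```bash
ls; mkdir -p pics; python3 - <<'E'
from plant import manip, solver, imaging
import cv2
for n in ["scene","top","wrist"]:
    cv2.imwrite(f"pics/a_{n}.png", imaging.capture(n)); print(n, imaging.get_calibration(n))
print(manip.current_time(), manip.current_ee_pos(), manip.current_tool_rot(), manip.current_finger_gap())
E
```

```text
pics
scene {'vertical_fov': 53.501323504510715, 'cx': 315.5725770568142, 'cy': 237.15334299303137, 'position': array([1.08182628, 0.45093801, 0.70887228]), 'rotation': array([ 0.37125911,  0.83277607, -0.37651594, -0.16397082])}
top {'vertical_fov': 49.13384265912095, 'cx': 320.1320719212083, 'cy': 233.30434115343434, 'position': array([0.49496729, 0.00545542, 1.08164853]), 'rotation': array([-0.70073493,  0.711739  , -0.0370212 ,  0.03205586])}
wrist {'vertical_fov': 58.614932633066275, 'cx': 313.34097681019483, 'cy': 236.8248110381593, 'T_tool_cam': array([[ 4.89999060e-06, -3.17786955e-01,  9.48162144e-01,
        -1.35038992e-01],
       [ 9.99999824e-01, -5.61242560e-04, -1.93274489e-04,
        -1.74631128e-04],
       [ 5.93569061e-04,  9.48161978e-01,  3.17786896e-01,
        -8.11663940e-02],
       [ 0.00000000e+00,  0.00000000e+00,  0.00000000e+00,
         1.00000000e+00]])}
0.15 [ 0.18421756 -0.51766438  0.23843782] [-0.69667458 -0.12093584  0.69692199 -0.11966116] 0.08533248657821851
```

View pics/a_scene.png

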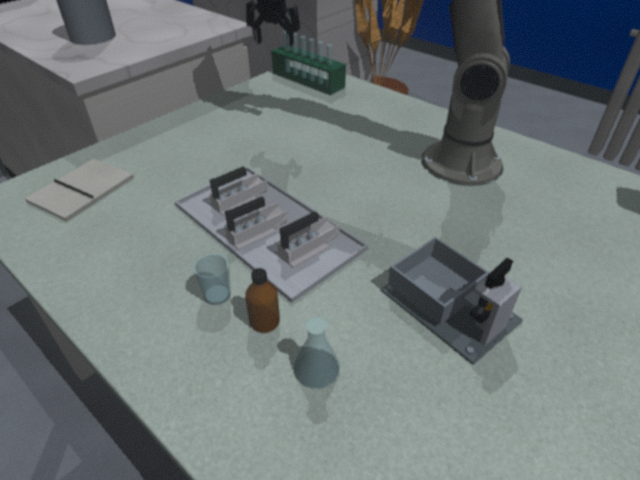

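View pics/a_top.png

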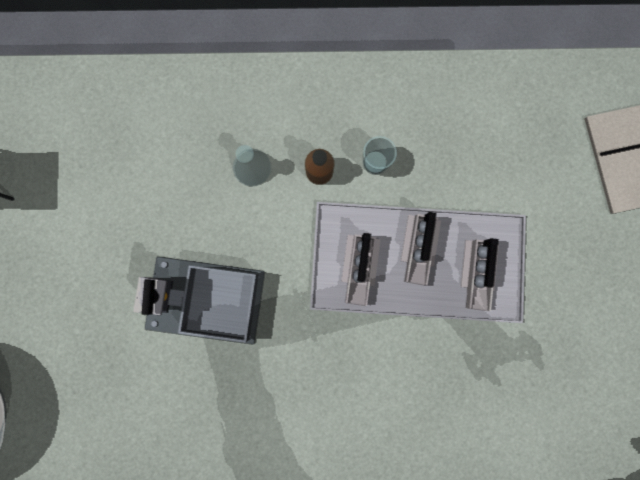

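View pics/a_wrist.png

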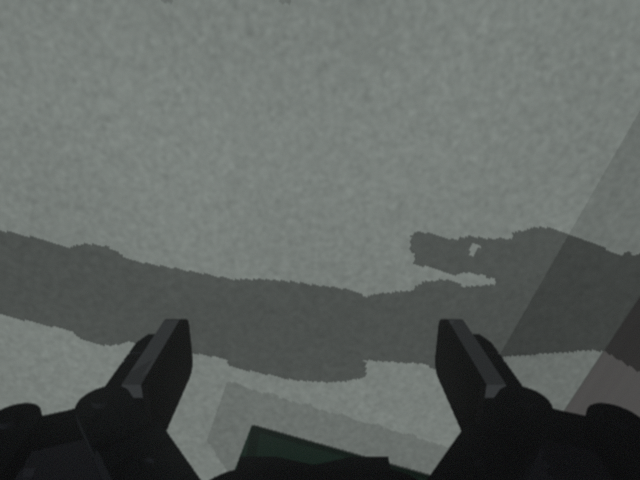

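```bash
python3 - <<'E'
import cv2
im=cv2.imread("pics/a_top.png")
cv2.imwrite("pics/b_tray.png",cv2.resize(im[190:335,300:540],None,fx=3.3,fy=3.3,interpolation=cv2.INTER_CUBIC))
cv2.imwrite("pics/b_bal.png",cv2.resize(im[245:355,125:275],None,fx=5,fy=5,interpolation=cv2.INTER_CUBIC))
E
```

```text
(no output)
```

View pics/b_tray.png

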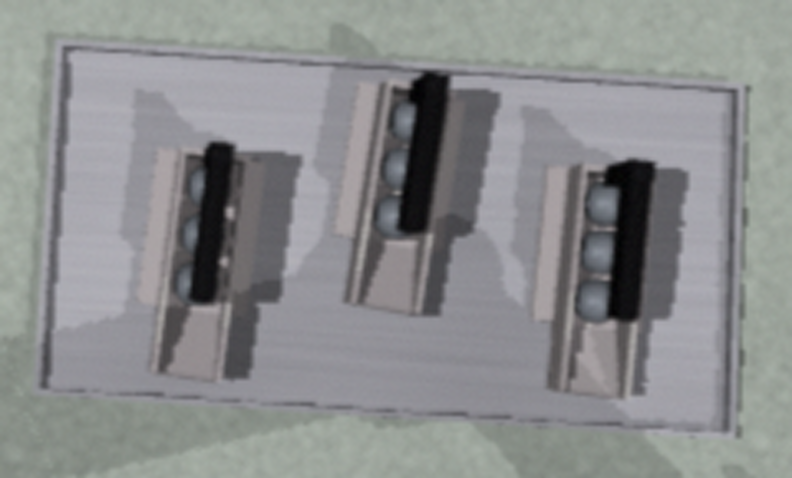

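View pics/b_bal.png

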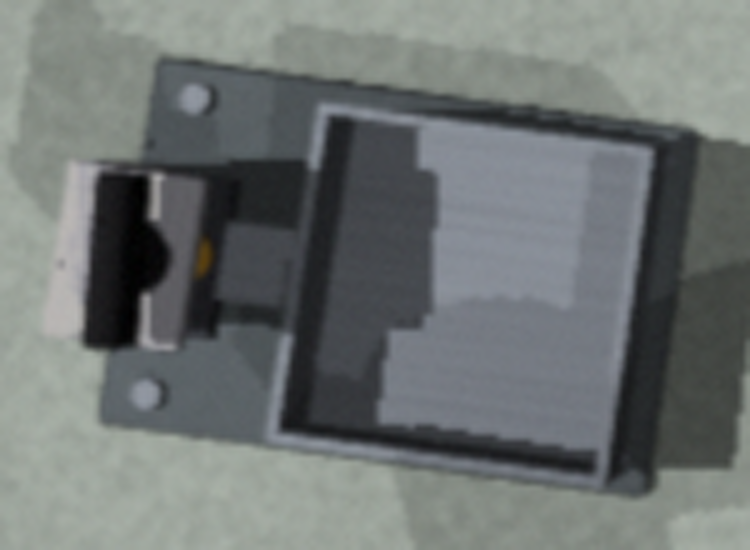

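```bash
cat > h.py <<'E'
import numpy as np, cv2
from scipy.spatial.transform import Rotation as R
from plant import manip, solver, imaging
def cam(name):
    c=imaging.get_calibration(name); f=240/np.tan(np.radians(c["vertical_fov"])/2)
    if name=="wrist":
        T=np.eye(4);T[:3,:3]=R.from_quat(manip.current_tool_rot()).as_matrix();T[:3,3]=manip.current_ee_pos()
        T=T@c["T_tool_cam"]; return f,c["cx"],c["cy"],T[:3,3],T[:3,:3]
    return f,c["cx"],c["cy"],np.array(c["position"]),R.from_quat(c["rotation"]).as_matrix()
def p2w(C,u,v,z):
    f,cx,cy,p,M=C; d=M@np.array([(u-cx)/f,(v-cy)/f,1.]); return p+d*(z-p[2])/d[2]
def w2p(C,P):
    f,cx,cy,p,M=C; q=M.T@(np.asarray(P)-p); return np.array([cx+f*q[0]/q[2],cy+f*q[1]/q[2]])
E
python3 - <<'E'
from h import *
np.set_printoptions(precision=4,suppress=True)
C=cam("top")
def pts(L,s,o,z): return np.array([p2w(C,a/s+o[0],b/s+o[1],z) for a,b in L])
def quad(n,P):
    e=[np.linalg.norm(P[i]-P[(i+1)%4]) for i in range(4)]
    d=P[0]-P[1]+P[3]-P[2]  # toward image left
    print(n,"c",P.mean(0),"edges",np.array(e),"yaw of left-dir",np.degrees(np.arctan2(d[1],d[0])))
quad("tray",pts([(58,40),(748,85),(738,435),(40,390)],3.3,(300,190),.014))
quad("base",pts([(160,60),(695,130),(650,495),(100,425)],5,(125,245),.008))
quad("pan",pts([(318,103),(658,148),(605,487),(270,440)],5,(125,245),.070))
quad("knob",pts([(98,172),(148,175),(135,345),(83,345)],5,(125,245),.158))
for n,b,f in [("L",(220,143),(202,302)),("M",(430,72),(411,233)),("R",(638,160),(622,320))]:
    P=pts([b,f],3.3,(300,190),.086); d=P[0]-P[1]
    print(n,"grip",P[1]+d/3,"len",np.linalg.norm(d),"yaw",np.degrees(np.arctan2(d[1],d[0])), P)
E
```

```text
tray c [ 0.5389 -0.2052  0.014 ] edges [0.4306 0.2159 0.4271 0.2163] yaw of left-dir 85.39686800095596
base c [0.4674 0.232  0.008 ] edges [0.2205 0.1475 0.2235 0.1484] yaw of left-dir 81.79137035178036
pan c [0.4621 0.1955 0.07  ] edges [0.1319 0.1295 0.1285 0.1286] yaw of left-dir 81.39203494670808
knob c [0.4788 0.2997 0.158 ] edges [0.0175 0.0589 0.018  0.06  ] yaw of left-dir 87.3960091904059
L grip [ 0.5303 -0.0827  0.086 ] len 0.09215428076895796 yaw -7.831047585865613 [[ 0.5911 -0.091   0.086 ]
 [ 0.4998 -0.0785  0.086 ]]
M grip [ 0.5685 -0.2045  0.086 ] len 0.09432477647102475 yaw -8.7467596252434 [[ 0.6307 -0.214   0.086 ]
 [ 0.5374 -0.1997  0.086 ]]
R grip [ 0.5163 -0.3235  0.086 ] len 0.09281478852354381 yaw -8.435025447093363 [[ 0.5776 -0.3325  0.086 ]
 [ 0.4857 -0.3189  0.086 ]]
```

```bash
cat >> h.py <<'E'
def down(yaw, tilt=0.):
    """tool x down, tool y along (yaw+90deg), tool z along yaw; tilt tips -x(yaw) side down"""
    x=np.array([0,0,-1.]);z=np.array([np.cos(yaw),np.sin(yaw),0]);y=np.cross(z,x)
    M=np.stack([x,y,z],1)
    return (R.from_rotvec(-tilt*np.array([-np.sin(yaw),np.cos(yaw),0]))*R.from_matrix(M)).as_quat()
def tcp(grip,q): return np.asarray(grip)+0.011*R.from_quat(q).as_matrix()[:,0]
E
python3 - <<'E'
from h import *
np.set_printoptions(precision=3,suppress=True)
print(R.from_quat(manip.current_tool_rot()).as_matrix())
r=np.radians
def t(n,g,q): 
    s=solver.ik(tcp(g,q),q); print(n,None if s is None else np.array(s))
for yaw in (-8.5,171.5):
  for n,g in [("knob",(.4788,.3012,.147)),("knobhi",(.4788,.3012,.26)),("L",(.530,-.0827,.075)),("M",(.5685,-.2045,.075)),("R",(.5163,-.3235,.075)),("Rhi",(.5163,-.3235,.2))]:
    t((yaw,n),g,down(r(yaw)))
  for tl in (0,20,40,50,60):
    t((yaw,"pour",tl),(.47,.195,.2),down(r(yaw),r(tl if yaw<0 else -tl)))
E
```

```text
[[-0.001  0.335 -0.942]
 [ 0.002 -0.942 -0.335]
 [-1.    -0.002  0.   ]]
(-8.5, 'knob') [ 0.023  0.583 -0.904  1.597  0.482  1.201  0.443]
(-8.5, 'knobhi') [-0.152  0.404 -0.624  1.431  0.236  1.382  0.64 ]
(-8.5, 'L') [ 0.582  0.529 -0.621  1.761  0.364  0.968  1.238]
(-8.5, 'M') [ 0.697  0.638 -0.568  1.566  0.379  1.049  1.45 ]
(-8.5, 'R') [ 0.884  0.638 -0.53   1.551  0.355  1.049  1.685]
(-8.5, 'Rhi') [ 0.895  0.522 -0.556  1.402  0.277  1.296  1.747]
(-8.5, 'pour', 0) [ 0.349  0.449 -1.048  1.676  0.406  1.256  0.637]
(-8.5, 'pour', 20) [ 0.234  0.169 -0.899  1.944  0.492  0.896  0.507]
(-8.5, 'pour', 40) [ 0.101  0.069 -0.908  2.192  1.014  0.728 -0.101]
(-8.5, 'pour', 50) [-0.025  0.108 -0.906  2.301  1.371  0.834 -0.518]
(-8.5, 'pour', 60) [-0.329  0.187 -0.718  2.397  1.619  1.034 -0.856]
(171.5, 'knob') [ 0.108  0.659 -1.072  1.594  0.602  1.255 -2.789]
(171.5, 'knobhi') [-0.87   0.349  0.381  1.461 -0.13   1.357 -2.2  ]
(171.5, 'L') [ 0.373  0.473 -0.331  1.769  0.186  0.93  -1.755]
(171.5, 'M') [ 0.459  0.577 -0.207  1.576  0.133  1.002 -1.506]
(171.5, 'R') [ 0.597  0.578 -0.095  1.564  0.061  1.002 -1.235]
(171.5, 'Rhi') [ 0.607  0.466 -0.111  1.415  0.052  1.263 -1.227]
(171.5, 'pour', 0) [ 0.301  0.416 -0.966  1.678  0.359  1.239 -2.463]
(171.5, 'pour', 20) [-1.108  0.088  0.564  1.986  0.24   0.826 -2.412]
(171.5, 'pour', 40) None
(171.5, 'pour', 50) [ 0.139  0.144 -1.087  2.298  1.395  0.875  2.615]
(171.5, 'pour', 60) [-1.013  0.129  0.015  2.419  1.589  0.908  2.274]
```

```bash
python3 - <<'E'
from h import *
np.set_printoptions(precision=3,suppress=True)
q=down(np.radians(171.5)); manip.reach(tcp((.4788,.3012,.26),q),q)
print(manip.current_time(),np.array(manip.current_joint_positions()),manip.current_ee_pos(),manip.current_force())
C=cam("wrist"); im=imaging.capture("wrist"); cv2.imwrite("pics/c_wrist.png",im)
for P in [(.4788,.3012,.158),(.462,.195,.07)]: print(w2p(C,P))
import pickle; pickle.dump(C,open("c.pkl","wb"))
E
```

```text
3.2 [-0.868  0.349  0.382  1.461 -0.13   1.357 -2.2  ] [0.48  0.3   0.249] [ 0.156  0.065 -0.128]
[311.209 247.426]
[453.469 208.622]
```

View pics/c_wrist.png

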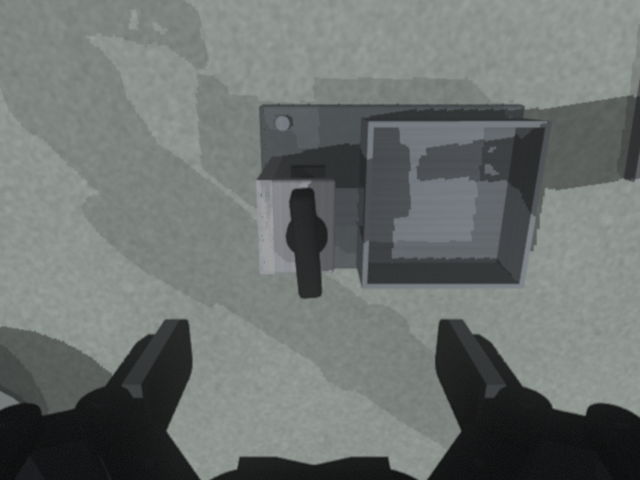

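```bash
python3 - <<'E'
import cv2, numpy as np
im=cv2.imread("pics/c_wrist.png")[170:310,240:400]
im=np.clip(im.astype(float)*2.2,0,255).astype('uint8')
cv2.imwrite("pics/c_crop.png",cv2.resize(im,None,fx=4,fy=4,interpolation=cv2.INTER_CUBIC))
E
```

```text
(no output)
```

View pics/c_crop.png

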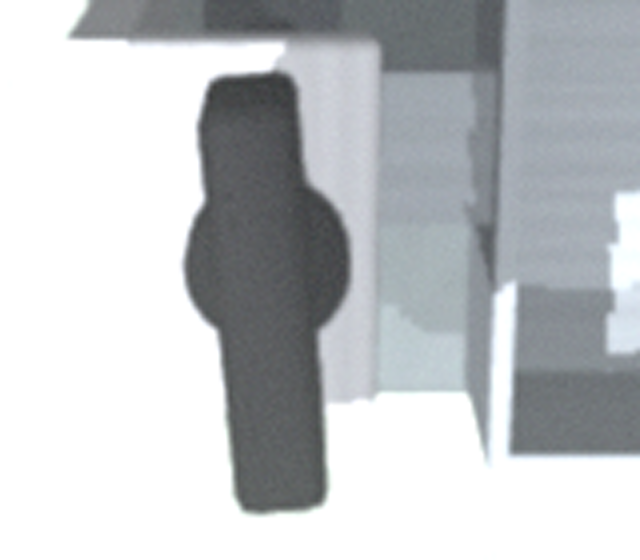

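```bash
python3 - <<'E'
from h import *
import pickle
C=pickle.load(open("c.pkl","rb"))
a=p2w(C,240+252/4,170+110/4,.158);b=p2w(C,240+283/4,170+512/4,.158)
print(a,b,(a+b)/2,np.linalg.norm(a-b),np.degrees(np.arctan2(*(a-b)[1::-1])))
# pan rim corners outer z=.07
for u,v in [(369,123),(550,120),(522,287),(361,287)]: print(p2w(C,u,v,.07))
E
```

```text
[0.50786331 0.3012228  0.158     ] [0.44770332 0.30625705 0.158     ] [0.47778332 0.30373993 0.158     ] 0.06037025808092461 -4.783426819631184
[0.53418381 0.25143302 0.07      ]
[0.51688028 0.12411175 0.07      ]
[0.38814555 0.1434394  0.07      ]
[0.40774045 0.27186056 0.07      ]
```

```bash
python3 - <<'E'
from h import *
np.set_printoptions(precision=3,suppress=True)
c=np.array((.478,.303)); y0=np.radians(175.2)
q=down(y0)
manip.line_to(tcp((*c,.20),q),.12,q)
manip.line_to(tcp((*c,.149),q),.08)
print(manip.current_time(),manip.current_force())
manip.gripper_close()
print("gap",manip.current_finger_gap(),manip.current_force(),manip.current_moment(),np.array(manip.current_joint_positions()))
for i in range(1,9):
    a=3.03*i/8; q=down(y0+a)
    s=solver.ik(tcp((*c,.149+.008*min(a,3.0)),q),q)
    if s is None: print("none",i);break
    manip.movej(s)
    print(i,manip.current_time(),manip.current_ee_pos()[2],s[6],np.array(manip.current_force()),np.array(manip.current_moment()),manip.current_finger_gap())
cv2.imwrite("pics/d_scene.png",imaging.capture("scene")); cv2.imwrite("pics/d_top.png",imaging.capture("top"))
E
```

```text
4.6833 [ 0.693 -0.348  0.08 ]
gap 0.021515321076214195 [0.153 2.846 3.893] [ 0.497  0.05  -0.066] [-0.852  0.429  0.35   1.627 -0.161  1.111 -2.114]
1 5.7333 0.14176932291918184 -1.7677617565868728 [-0.689  2.765  5.233] [0.668 0.076 0.008] 0.02169516133347856
2 6.1583 0.1447186736026498 -1.4195322817556908 [-1.679  2.537  7.03 ] [ 0.744  0.077 -0.016] 0.02170853577453068
3 6.5833 0.14770050913247884 -1.0697882044140283 [-0.154  2.616  5.886] [ 0.714  0.047 -0.   ] 0.021511648487527835
4 7.0167 0.15072428022020612 -0.7188648241909871 [0.413 3.354 6.231] [0.78  0.019 0.015] 0.021416080874506076
5 7.45 0.1537526308415038 -0.36706837076511634 [-0.003  3.283  5.91 ] [ 0.814 -0.108 -0.034] 0.02187846934218609
6 7.8833 0.1566795964481186 -0.014683681184264847 [1.225 3.315 4.961] [ 0.849 -0.209 -0.028] 0.021493547352470596
7 8.3167 0.1597113666153345 0.33801774590479866 [0.185 3.345 5.88 ] [ 0.936 -0.266  0.021] 0.02180303354451212
8 8.75 0.1621041217336618 0.6907151129459145 [1.373 5.655 4.645] [ 1.196 -0.286 -0.818] 0.021359191519698742
```

```bash
python3 - <<'E'
from h import *
manip.open_jaws()
q=manip.current_tool_rot(); p=np.array(manip.current_ee_pos()); p[2]+=.12
manip.line_to(p,.15); print(manip.current_time(),manip.current_force())
cv2.imwrite("pics/e_scene.png",imaging.capture("scene")); 
import pickle; pickle.dump(cam("wrist"),open("c.pkl","wb"))
cv2.imwrite("pics/e_wrist.png",imaging.capture("wrist")); 
E
```

```text
10.4417 [-0.05523691 -0.43973036  0.14800666]
```

View pics/e_wrist.png

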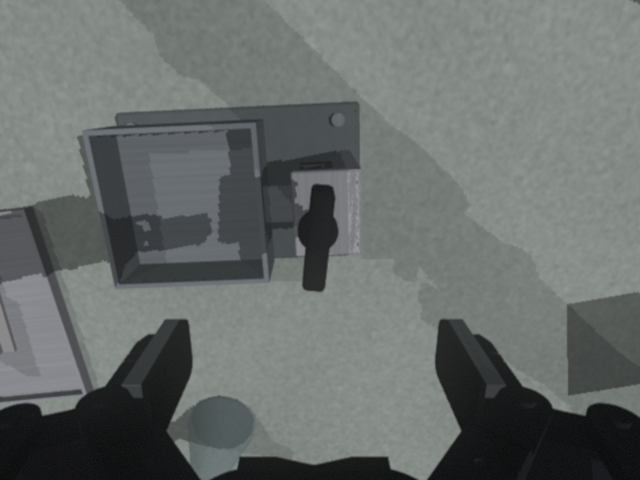

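View pics/e_scene.png

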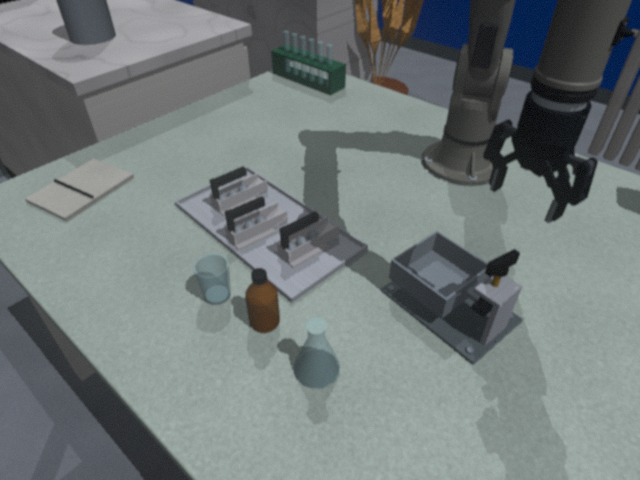

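```bash
python3 - <<'E'
from h import *
import pickle
C=pickle.load(open("c.pkl","rb"))
a=p2w(C,322.5,193,.182);b=p2w(C,314,291,.182)
print(a,b,(a+b)/2,np.linalg.norm(a-b),np.degrees(np.arctan2(*(a-b)[1::-1])))
for z in (.07,.088): print([p2w(C,u,v,z) for u,v in [(84,133),(256,124),(271,281),(117,286)]], np.mean([p2w(C,u,v,z) for u,v in [(84,133),(256,124),(271,281),(117,286)]],0))
im=cv2.imread("pics/e_wrist.png")[165:305,270:370]; im=np.clip(im.astype(float)*2.2,0,255).astype('uint8')
cv2.imwrite("pics/e_crop.png",cv2.resize(im,None,fx=4,fy=4,interpolation=cv2.INTER_CUBIC))
E
```

```text
[0.4488586  0.31275734 0.182     ] [0.5068126  0.29645633 0.182     ] [0.4778356  0.30460684 0.182     ] 0.06020290073164016 164.29004132822624
[array([0.38968168, 0.13449977, 0.07      ]), array([0.40941134, 0.2693215 , 0.07      ]), array([0.54249979, 0.25061817, 0.07      ]), array([0.52076113, 0.11554423, 0.07      ])] [0.46558848 0.19249592 0.07      ]
[array([0.39007223, 0.14407494, 0.088     ]), array([0.40877447, 0.27187584, 0.088     ]), array([0.53493235, 0.25414648, 0.088     ]), array([0.51432572, 0.12610652, 0.088     ])] [0.46202619 0.19905095 0.088     ]
```

View pics/e_crop.png

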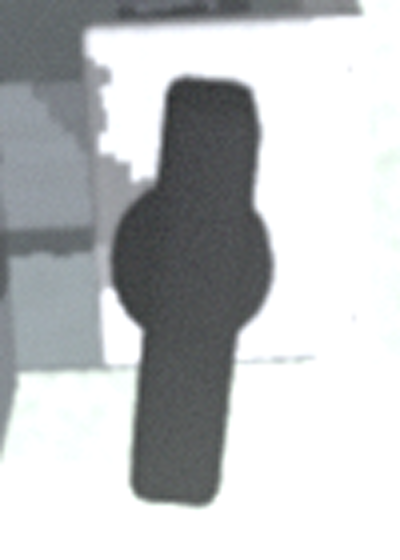

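```bash
cat >> h.py <<'E'
def hover(x,y,z,yaw,tag):
    q=down(yaw); manip.reach(tcp((x,y,z),q),q)
    cv2.imwrite(f"pics/{tag}_top.png",imaging.capture("top"))
    import pickle; C=cam("wrist"); pickle.dump(C,open("c.pkl","wb"))
    im=imaging.capture("wrist"); cv2.imwrite(f"pics/{tag}_wrist.png",im)
    print(manip.current_time(),np.round(manip.current_joint_positions(),3)); return C,im
def crop(src,x0,y0,x1,y1,s,dst,g=1.):
    im=cv2.imread(src)[y0:y1,x0:x1]; im=np.clip(im.astype(float)*g,0,255).astype('uint8')
    cv2.imwrite(dst,cv2.resize(im,None,fx=s,fy=s,interpolation=cv2.INTER_CUBIC))
E
python3 - <<'E'
from h import *
C,im=hover(.530,-.083,.21,np.radians(-8.2),"f")
y=np.radians(-8.2);d=np.array([np.cos(y),np.sin(y),0])
for s in (-.031,0,.062): print(w2p(C,np.array([.530,-.083,.086])+s*d))
E
```

```text
12.1167 [ 0.2    0.313 -0.103  1.611  0.033  1.219  1.522]
[309.53808522 184.79635605]
[309.53380828 234.8345543 ]
[309.52615247 324.40383955]
```

View pics/f_wrist.png

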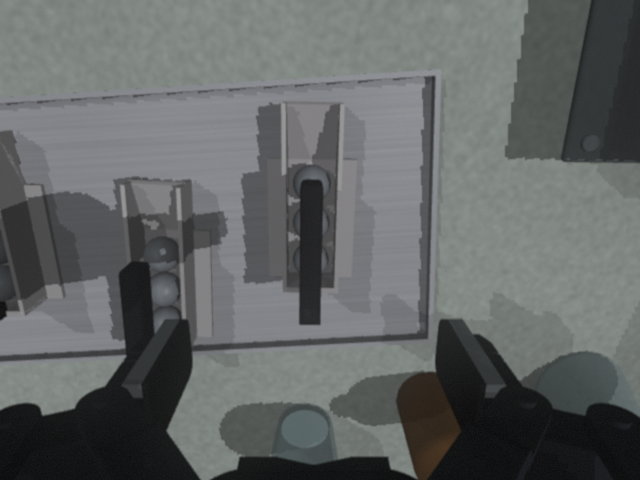

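View pics/f_top.png

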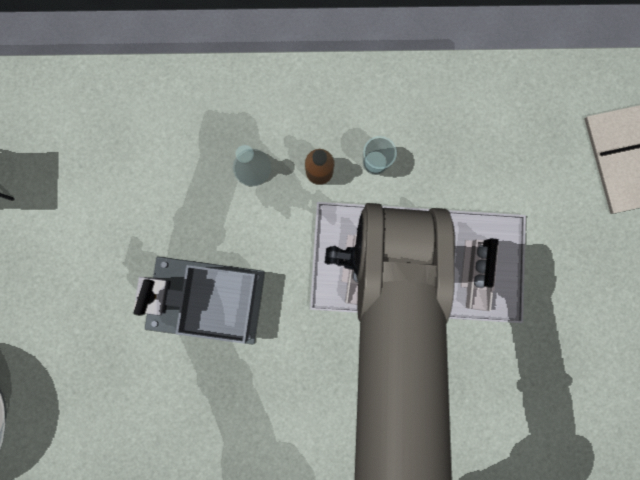

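```bash
python3 - <<'E'
from h import *
q=down(np.radians(-8.6)); g=(.530,-.0835)
manip.line_to(tcp((*g,.12),q),.12,q); manip.line_to(tcp((*g,.075),q),.06)
print(manip.current_force()); manip.gripper_close()
print("gap",manip.current_finger_gap(),manip.current_force())
manip.line_to(tcp((*g,.105),q),.05); manip.line_to(tcp((*g,.225),q),.1)
manip.wait(.3); print(manip.current_time(),manip.current_finger_gap(),manip.current_force(),manip.current_moment())
cv2.imwrite("pics/g_scene.png",imaging.capture("scene")); cv2.imwrite("pics/g_wrist.png",imaging.capture("wrist"))
E
```

```text
[0.11661085 0.02601548 0.19964068]
gap 0.013161224230343285 [0.00426867 0.72615521 0.00719181]
16.9667 0.013274866782545407 [-0.29337563 -0.7229129  -4.47328956] [0.08690205 0.04014751 0.04073093]
```

View pics/g_scene.png

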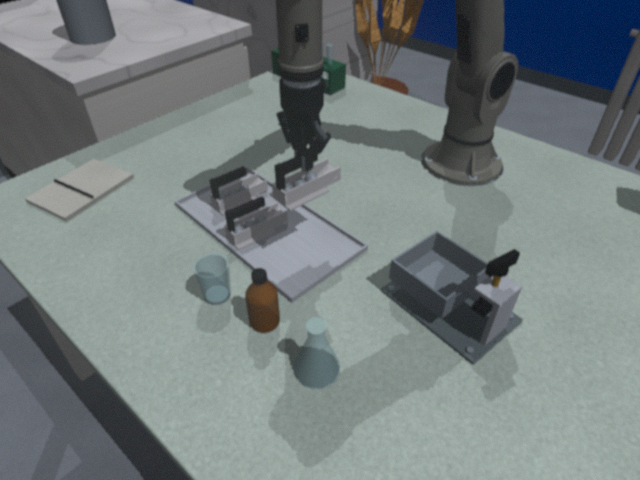

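View pics/g_wrist.png

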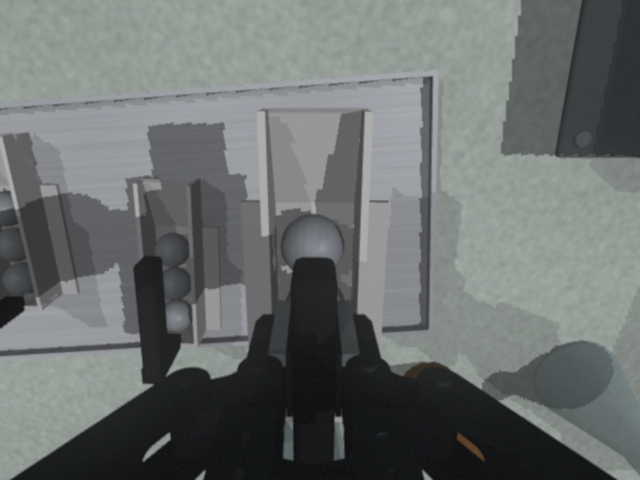

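```bash
cat >> h.py <<'E'
YB=np.radians(-8.5); PC=np.array([.462,.1975]); 
def gripfor(th,lipz,off=.03,yaw=YB):
    d=np.array([np.cos(yaw),np.sin(yaw)])
    lx=-.076*np.cos(th)+.048*np.sin(th); lz=-.076*np.sin(th)-.048*np.cos(th)
    xy=PC+d*(off-lx); return np.array([*xy,lipz-lz])
def tiltmove(th,lipz,off=.03,yaw=YB):
    g=gripfor(th,lipz,off,yaw); q=down(yaw,th); s=solver.ik(tcp(g,q),q)
    if s is None: print("no ik",np.degrees(th)); return False
    dq=np.abs(np.array(s)-manip.current_joint_positions()).max()
    if dq>.6: print("big step",dq,np.round(s,2)); return False
    manip.movej(s); return True
E
python3 - <<'E'
from h import *
r=np.radians
q=down(YB)
g=gripfor(0,.18); print(g)
manip.line_to(tcp(g,q),.15,q)
for th,z in [(6,.17),(12,.155),(18,.14),(24,.125)]:
    print(th,tiltmove(r(th),z),manip.current_time(),np.round(manip.current_joint_positions(),2))
cv2.imwrite("pics/h_scene.png",imaging.capture("scene")); cv2.imwrite("pics/h_top.png",imaging.capture("top"))
E
```

```text
[0.56683568 0.1818322  0.228     ]
6 True 19.25 [-0.22  0.35 -0.21  1.53  0.14  1.19  0.97]
12 True 19.5083 [-0.25  0.29 -0.2   1.65  0.2   1.05  0.9 ]
18 True 19.7667 [-0.3   0.23 -0.19  1.77  0.29  0.91  0.79]
24 True 20.0333 [-0.36  0.19 -0.18  1.88  0.41  0.79  0.65]
```

View pics/h_scene.png

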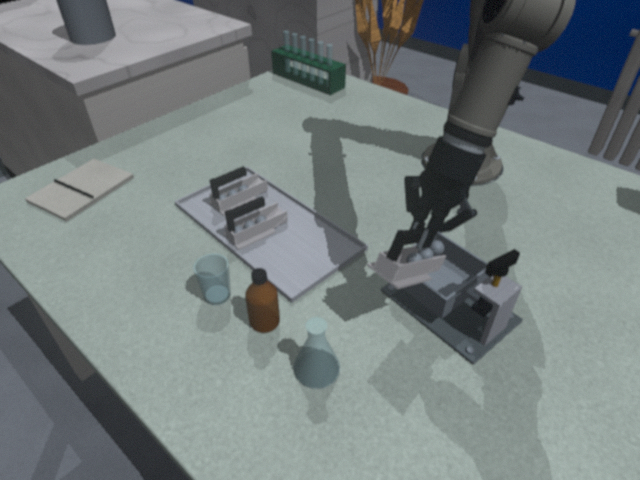

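View pics/h_top.png

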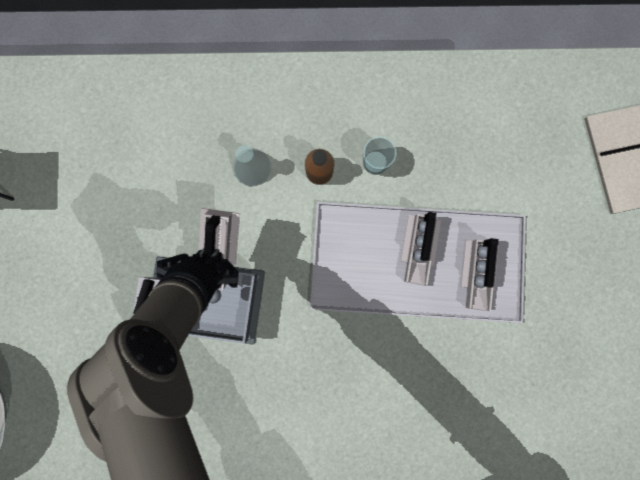

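```bash
python3 - <<'E'
from h import *
r=np.radians
for th,z in [(25,.112),(27,.104),(30,.102),(33,.102),(36,.102),(40,.102),(45,.102),(50,.102),(55,.102)]:
    ok=tiltmove(r(th),z); manip.wait(.25)
    print(th,ok,round(manip.current_time(),2),np.round(manip.current_joint_positions(),2),np.round(manip.current_force(),2))
    if not ok: break
cv2.imwrite("pics/i_scene.png",imaging.capture("scene")); cv2.imwrite("pics/i_wrist.png",imaging.capture("wrist"))
E
```

```text
25 True 20.63 [-0.37  0.19 -0.17  1.92  0.46  0.74  0.59] [-0.09 -0.37 -2.56]
27 True 21.13 [-0.4   0.18 -0.16  1.96  0.52  0.7   0.52] [ 0.16 -0.36 -3.08]
30 True 21.63 [-0.44  0.16 -0.15  2.01  0.62  0.66  0.41] [ 0.15  0.16 -0.95]
33 True 22.13 [-0.48  0.14 -0.14  2.05  0.72  0.63  0.29] [ 0.13  0.29 -1.02]
36 True 22.64 [-0.52  0.13 -0.13  2.1   0.84  0.62  0.15] [-0.11 -0.57 -1.33]
40 True 23.19 [-0.57  0.11 -0.12  2.15  1.01  0.62 -0.04] [ 0.47  0.13 -1.  ]
45 True 23.78 [-0.63  0.1  -0.12  2.22  1.21  0.64 -0.28] [ 0.37 -0.43 -0.7 ]
50 True 24.37 [-0.68  0.11 -0.13  2.29  1.4   0.71 -0.52] [ 0.8   0.11 -0.68]
55 True 24.93 [-0.73  0.13 -0.16  2.34  1.55  0.8  -0.72] [ 0.12  0.36 -0.55]
```

View pics/i_scene.png

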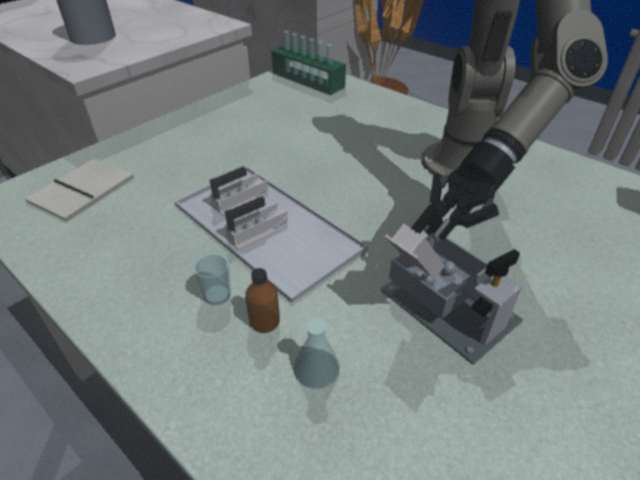

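View pics/i_wrist.png

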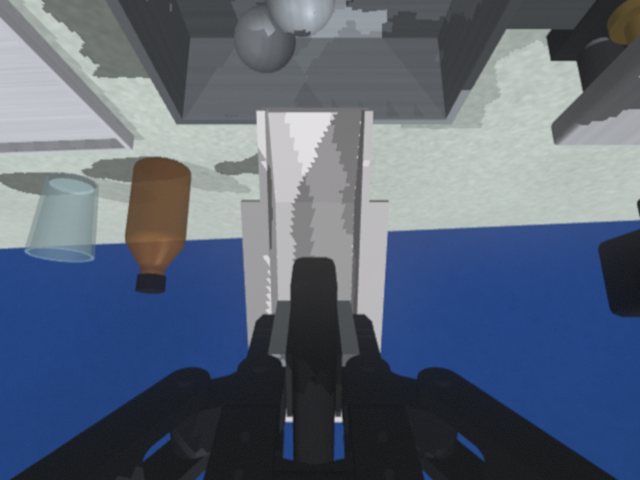

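```bash
cat >> h.py <<'E'
def untilt():
    r=np.radians
    for th,z in [(50,.115),(42,.125),(34,.135),(26,.145),(18,.155),(10,.17),(0,.18)]:
        if not tiltmove(r(th),z): raise SystemExit
E
python3 - <<'E'
from h import *
untilt()
q=down(np.radians(-8.6)); g=(.530,-.0835)
manip.line_to(tcp((*g,.225),q),.2,q)
print(manip.current_time(),manip.current_force(),np.round(manip.current_joint_positions(),2))
cv2.imwrite("pics/j_top.png",imaging.capture("top")); cv2.imwrite("pics/j_scene.png",imaging.capture("scene")); cv2.imwrite("pics/j_wrist.png",imaging.capture("wrist"))
crop("pics/j_top.png",120,190,540,355,1.9,"pics/j_c.png")
E
```

```text
29.1 [ 0.60916913 -0.10774525 -1.83737526] [ 0.08  0.3   0.06  1.59 -0.02  1.25  1.56]
```

View pics/j_c.png

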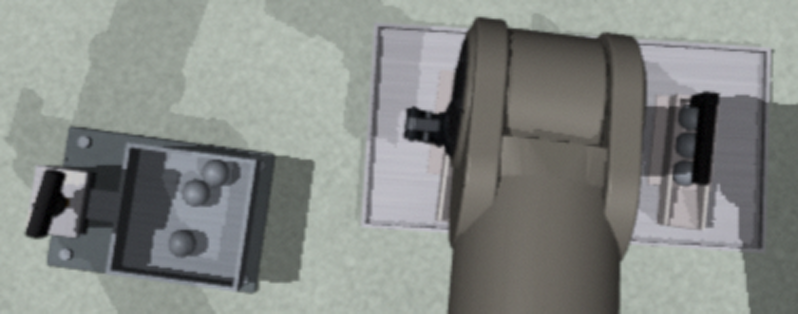

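View pics/j_wrist.png

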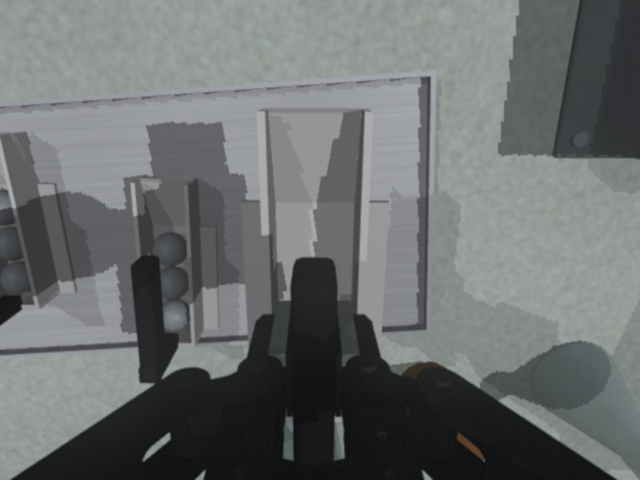

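View pics/j_scene.png

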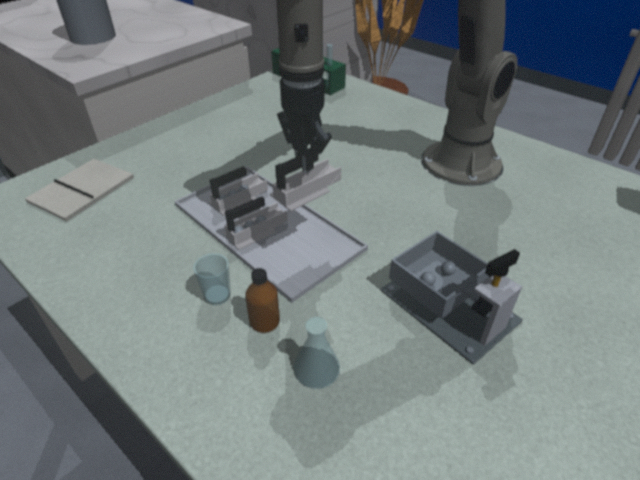

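```bash
python3 - <<'E'
from h import *
q=down(np.radians(-8.6)); g=(.530,-.0835)
manip.line_to(tcp((*g,.10),q),.12); manip.line_to(tcp((*g,.0765),q),.04); print(manip.current_force())
manip.line_to(tcp((*g,.075),q),.02); print(manip.current_force())
manip.open_jaws(); manip.line_to(tcp((*g,.13),q),.08); manip.line_to(tcp((*g,.21),q),.2)
C,im=hover(.5685,-.2045,.21,np.radians(-8.7),"k")
y=np.radians(-8.7);d=np.array([np.cos(y),np.sin(y),0])
for s in (-.031,0,.062): print(w2p(C,np.array([.5685,-.2045,.086])+s*d))
E
```

```text
[ 0.14463679 -0.37941516 -2.27214125]
[-0.67610373 -0.09501592 -1.25121504]
34.1833 [ 0.236  0.446  0.116  1.425 -0.054  1.277  1.777]
[311.44616085 188.55334939]
[311.51780555 238.81771962]
[311.64615177 328.86264814]
```

View pics/k_wrist.png

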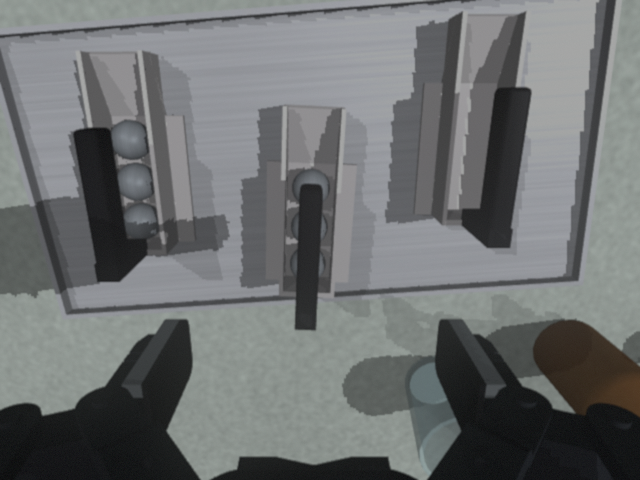

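View pics/k_top.png

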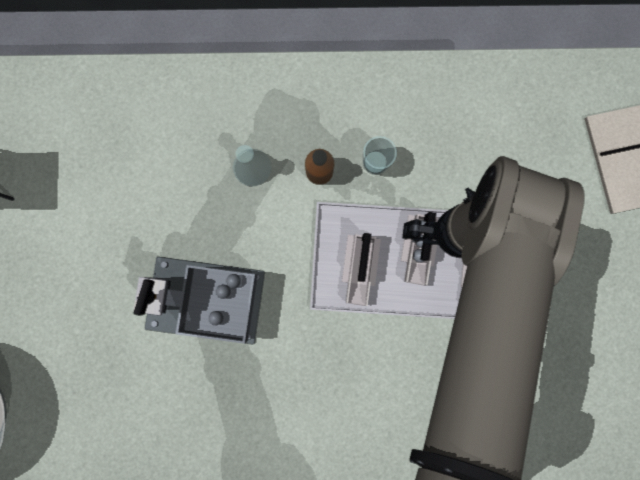

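```bash
python3 - <<'E'
from h import *
import pickle
C=pickle.load(open("c.pkl","rb")); f=p2w(C,312,185.5,.086); b=p2w(C,306.3,328.5,.086); d=b-f
yaw=np.arctan2(d[1],d[0]); g=f+d/3; print(f,b,np.linalg.norm(d),np.degrees(yaw),g)
E
```

```text
[ 0.53611822 -0.19921539  0.086     ] [ 0.62899032 -0.21728613  0.086     ] 0.09461384700617885 -11.010841984247353 [ 0.56707558 -0.20523897  0.086     ]
```

```bash
python3 - <<'E'
from h import *
r=np.radians
q=down(r(-10.8)); g=(.5672,-.205)
manip.line_to(tcp((*g,.12),q),.12,q); manip.line_to(tcp((*g,.075),q),.06)
print(manip.current_force()); manip.gripper_close()
print("gap",manip.current_finger_gap(),manip.current_force())
manip.line_to(tcp((*g,.105),q),.05); manip.line_to(tcp((*g,.225),q),.1)
manip.wait(.3); print(manip.current_time(),manip.current_finger_gap(),manip.current_force(),manip.current_moment())
cv2.imwrite("pics/l_wrist.png",imaging.capture("wrist"))
q=down(YB); manip.line_to(tcp(gripfor(0,.18),q),.15,q)
for th,z in [(6,.17),(12,.155),(18,.14),(24,.125),(25,.112)]:
    print(th,tiltmove(r(th),z),manip.current_time())
cv2.imwrite("pics/m_scene.png",imaging.capture("scene"))
print(np.round(manip.current_joint_positions(),2))
E
```

```text
[-0.25901245 -0.01204934 -0.22150805]
gap 0.013093966664569854 [ 0.09325033 -1.44481815  2.24421844]
39.0333 0.01327987886126349 [ 0.05823744  0.15635984 -4.26677254] [ 0.03440851  0.0881513  -0.00381856]
6 True 42.0667
12 True 42.3333
18 True 42.5917
24 True 42.8667
25 True 43.1167
[-0.53  0.19  0.01  1.92  0.4   0.73  0.64]
```

View pics/l_wrist.png

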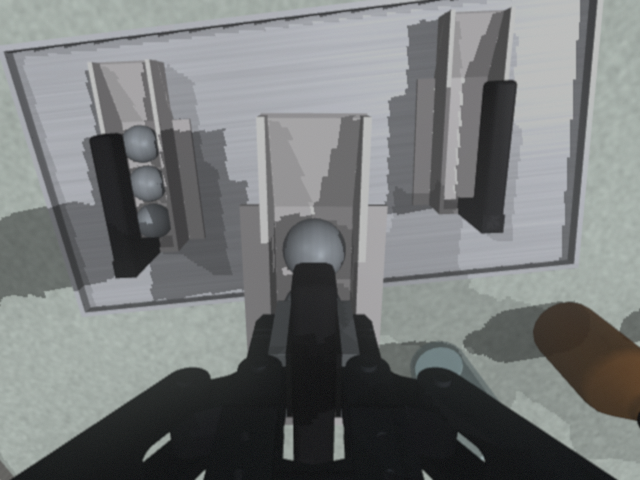

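View pics/m_scene.png

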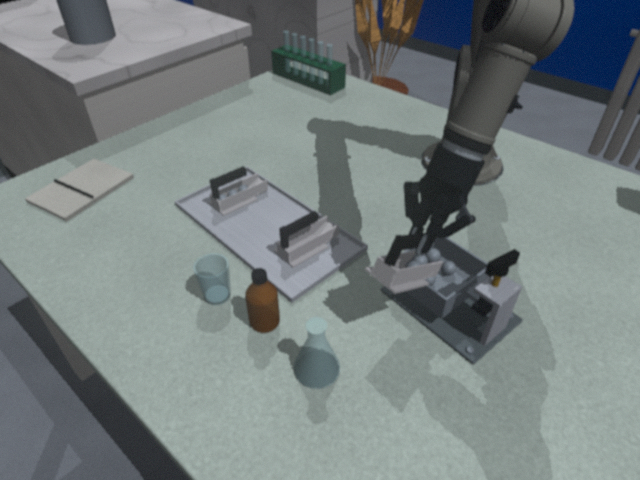

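```bash
python3 - <<'E'
from h import *
r=np.radians
for th,z in [(27,.104),(30,.102),(33,.102),(36,.102),(40,.102),(45,.102),(50,.102),(55,.102)]:
    ok=tiltmove(r(th),z); manip.wait(.25)
    print(th,ok,round(manip.current_time(),2),np.round(manip.current_force(),2))
    if not ok: break
cv2.imwrite("pics/n_scene.png",imaging.capture("scene")); cv2.imwrite("pics/n_wrist.png",imaging.capture("wrist"))
E
```

```text
27 True 43.67 [-0.44  0.16 -2.59]
30 True 44.17 [-0.44 -0.15 -1.71]
33 True 44.67 [-0.1   0.02 -1.59]
36 True 45.17 [-0.33  0.28 -1.43]
40 True 45.73 [-0.71  0.55 -1.5 ]
45 True 46.33 [-0.45 -0.61 -2.38]
50 True 46.92 [ 0.76  0.58 -1.55]
55 True 47.49 [ 0.88 -0.73 -0.84]
```

View pics/n_wrist.png

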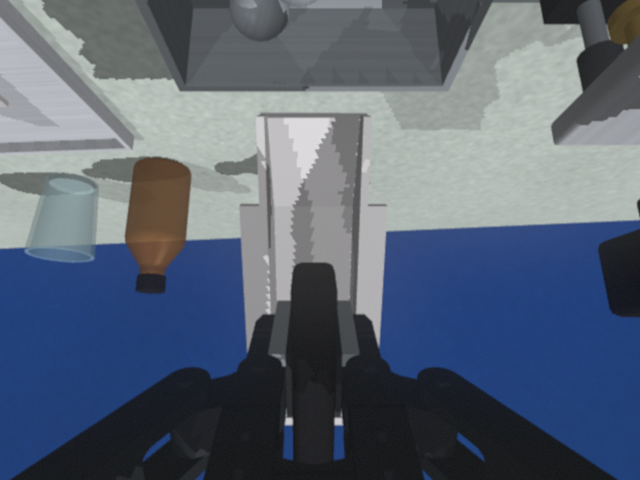

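View pics/n_scene.png

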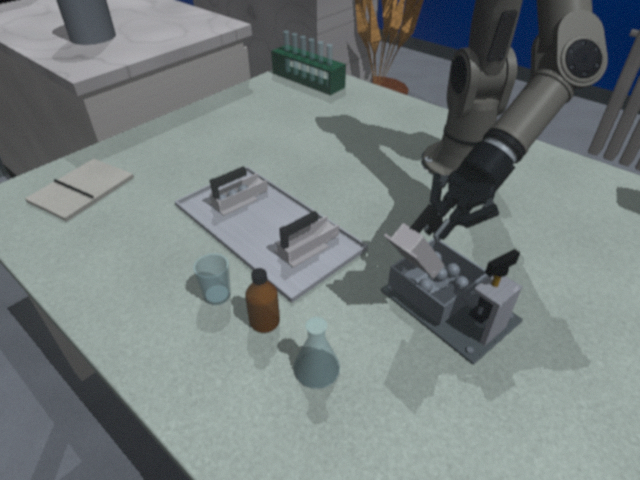

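Scoop empty, and the pan's rim has dropped. I'll return the scoop to its place and check.

```bash
python3 - <<'E'
from h import *
untilt()
q=down(np.radians(-10.8)); g=(.5672,-.205)
manip.line_to(tcp((*g,.225),q),.2,q)
print(manip.current_time(),manip.current_force(),np.round(manip.current_joint_positions(),2))
cv2.imwrite("pics/o_top.png",imaging.capture("top")); cv2.imwrite("pics/o_scene.png",imaging.capture("scene")); cv2.imwrite("pics/o_wrist.png",imaging.capture("wrist"))
crop("pics/o_top.png",125,245,275,355,5,"pics/o_c.png",1.3)
crop("pics/o_scene.png",370,220,540,370,4.,"pics/o_s.png",1.3)
E
```

```text
52.3083 [ 0.16367135  0.01733376 -1.68477554] [ 0.12  0.44  0.29  1.41 -0.13  1.31  1.8 ]
```

View pics/o_c.png

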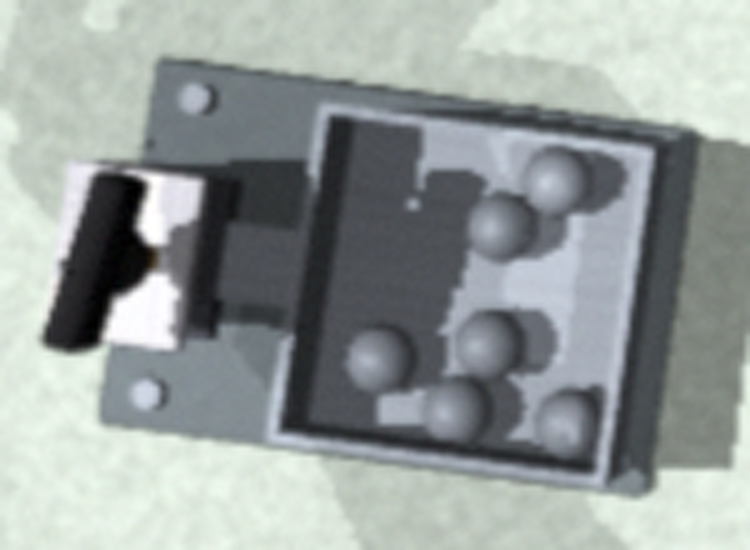

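View pics/o_s.png

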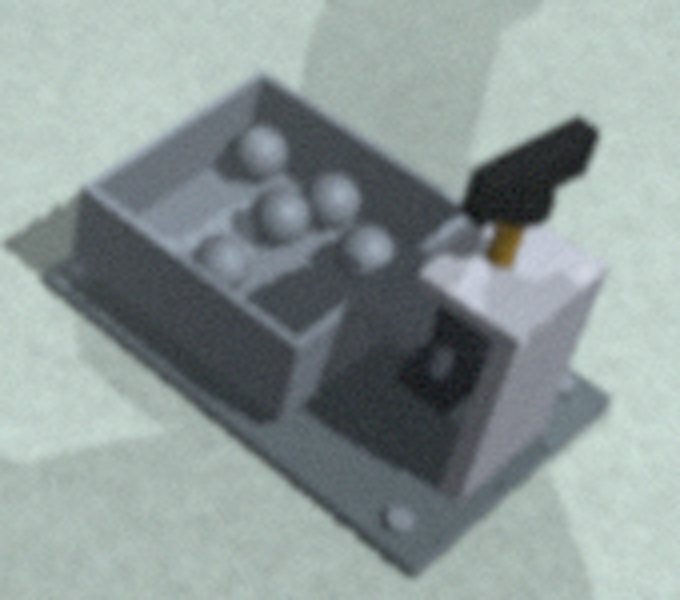

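View pics/o_wrist.png

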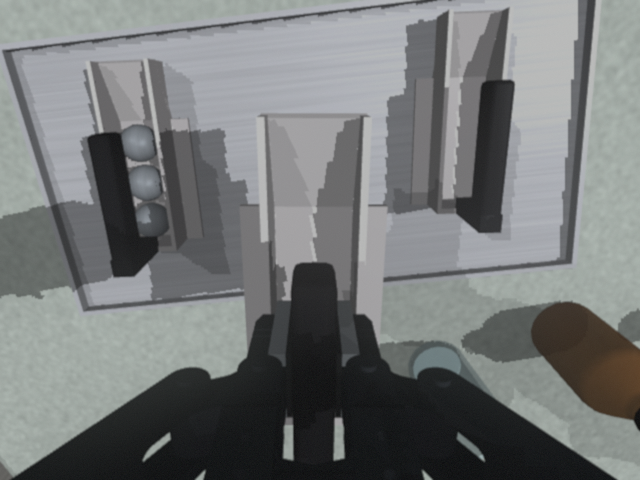

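```bash
python3 - <<'E'
from h import *
q=down(np.radians(-10.8)); g=(.5672,-.205)
manip.line_to(tcp((*g,.10),q),.12); manip.line_to(tcp((*g,.0765),q),.04); print(manip.current_force())
manip.line_to(tcp((*g,.075),q),.02); print(manip.current_force())
manip.open_jaws(); manip.line_to(tcp((*g,.13),q),.08); manip.line_to(tcp((*g,.25),q),.2)
q=down(np.radians(-10.8)); p=tcp((.45,-.1,.38),q); manip.reach(p,q)
manip.movej([1.187, 0.311, 0.014, 1.512, -0.004, 1.319, -0.027]); manip.wait(.5)
print(manip.current_time(),manip.current_force())
t=imaging.capture("top"); s=imaging.capture("scene")
cv2.imwrite("pics/p_top.png",t); cv2.imwrite("pics/p_scene.png",s)
a=cv2.imread("pics/a_top.png"); d=cv2.absdiff(a,t); cv2.imwrite("pics/p_diff.png",np.clip(d.astype(int)*4,0,255).astype('uint8'))
# knob measurement
crop("pics/p_top.png",125,245,275,355,5,"pics/p_c.png",1.3)
E
```

```text
[ 0.01300427 -0.16245962 -1.46036958]
[ 0.11113128 -0.27079262 -1.33020285]
60.1083 [ 0.93349626 -0.29797247 -0.01189194]
```

View pics/p_top.png

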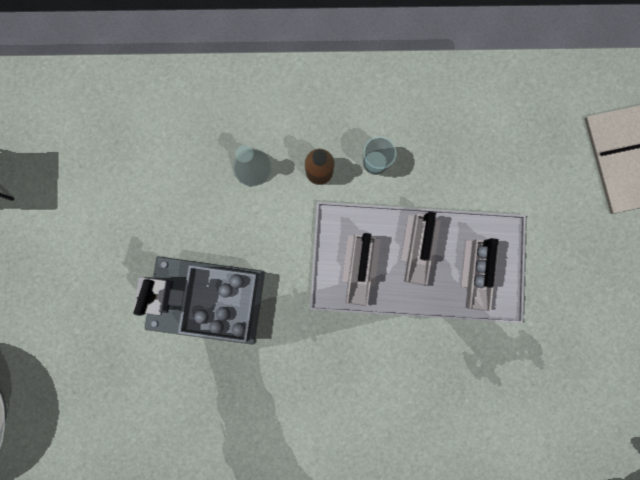

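View pics/p_diff.png

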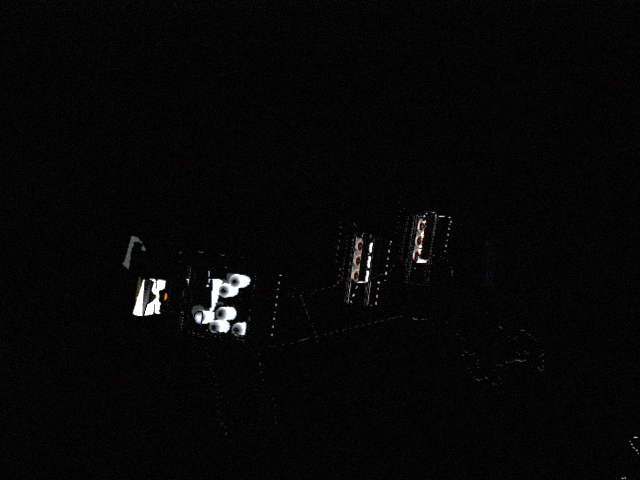

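View pics/p_scene.png

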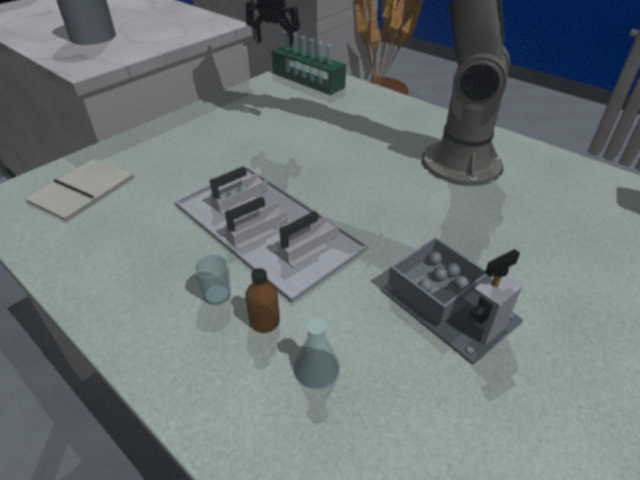

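View pics/p_c.png

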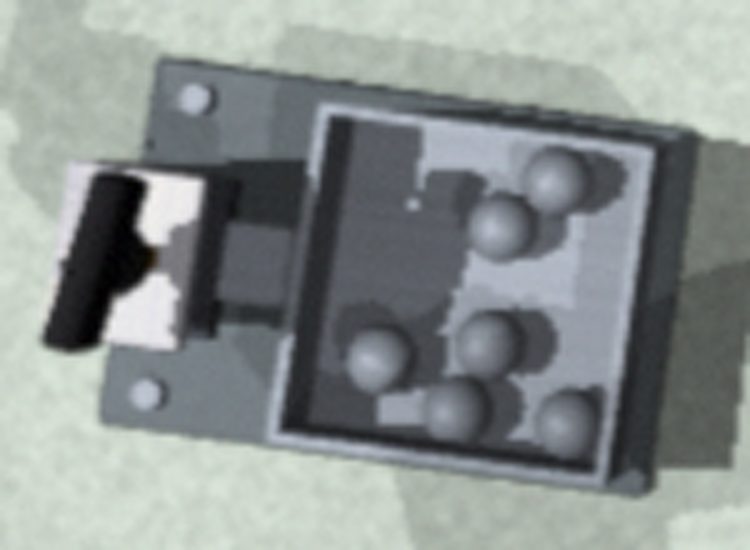

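```bash
python3 - <<'E'
from h import *
C=cam("top")
for n,a,b,z in [("start",(123,174),(109,345),.158),("end",(119,176),(73,347),.182)]:
    A,B=[p2w(C,u/5+125,v/5+245,z) for u,v in (a,b)]; d=A-B; print(n,np.linalg.norm(d),np.degrees(np.arctan2(d[1],d[0])),(A+B)/2)
E
```

```text
start 0.05928505516653622 -3.7941587075410803 [0.47874672 0.29973632 0.158     ]
end 0.05926549752748319 -14.28269783876082 [0.47860292 0.29883896 0.182     ]
```

```bash
python3 - <<'E'
from plant import manip
print(manip.current_time()); manip.sign_off()
E
```

```text
60.2083
the job is handed in; nothing more can be done
```

The job is done and handed in at 60 s of robot time; no verdict was reported.

- **Clamp knob:** I unscrewed it in one grasp until it met its end stop, where the turning moment jumped to about 0.8 N m. In the pictures it turned about 2.95 rad, against the 3.0 rad given. Reading the bar's angle is good to about 0.03 rad. I took the moment jump as proof of the stop and did not re-grip to test it. The pan sprang up.
- **Pouring:** I tipped two scoops of three balls each into the pan and set both scoops back in their places. The third scoop was not needed and was not touched.
- **Last checks:** In the final top and scene pictures, six balls lie in the pan. Its rim corners match the starting picture, when the clamp held it down near its stop. The remaining three balls are still in the third scoop, and none lie outside.
- **Surroundings:** All three scoops stand upright in the tray. Comparing the first and last top pictures shows no change at the bottle, flask or beaker. I saw no scoop knocked aside, and the arm is parked at its start pose, touching nothing.

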